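# Ready the twine tensioner at the pottery stall

### The arm

A 6-joint arm with a two-finger parallel gripper is mounted at the origin on the work surface. World frame = base frame: x ahead of the robot, y to its left, z up, the work surface at z = 0. Lengths are in m, angles in rad, forces in N, time in s.
With the tool pointing down it reaches from about 0.375 to 0.925 m from the base axis. Payload 5.7 kg.
Tool frame: the origin (TCP) lies midway between the tips of the shut fingers; the grasp point (between the pads) lies 19 mm behind it (r.grip_point_offset is the distance from the TCP to the grasp point, in m); z points along the fingers, y is the line along which they close (so a half turn about z gives the same grasp; the last joint's range is limited). The gripper opens to 88 mm and grips with 3 to 60 N. Pads are 20 mm wide; open, the fingers measure 115 mm over their backs; the gripper's body (75 mm by 178 mm) begins 61 mm behind the grasp point.
Start: joints at [-1.241, 0.359, 1.51, -0, 1.272, -0.115], TCP at [0.258, -0.542, 0.223] pointing down, gripper open.
Joint ranges: [-2.97, 2.97], [-1.01, 2.36], [0.21, 2.38], [-0.96, 4.11], [0.2, 2.71], [-2.98, 2.98]. Speed limits (rad/s): [2.39, 2.39, 3.14, 3.14, 3.14, 3.14].

### API

Orientations are given as a unit quaternion [x, y, z, w].
In Python, from cell import r, vision gives the robot as it stands. The module is installed in compiled form; this text tells all that it offers.
- The arm moves only by the tool step_arm, never from a script. Its argument "steps" is a list of rows, each an object of numbers: "tx", "ty", "tz": the shift along the world's x, y, z as a fraction of full scale; "yaw": the turn about the world's z as a fraction of full scale; "gripper": the gripper's target within -1 to 1 (fully open at 1, half-way at 0, shut at -1). A call has 1 to 5 rows; each row shifts and turns the commanded pose from where the row before left it; what a row does not reach is not made up. Full scale, the value 1, is 0.03 m for a shift and 6 degrees for a turn. A row lasts 1/12 s, in which the tool goes at most 41.7 mm and 7.16 degrees, less where a joint would pass 70% of its speed; a pose out of reach is approached as far as the arm can. A call with a number of a shift or a turn outside -1 to 1 is refused whole. A call with a gripper value outside its range is refused whole. The fingers move at their own pace and stop on an object; the grip force is fixed at half the most. Time passes only in rows, so rows that do not move let the fingers close. It gives the time, the measured TCP pose, the force, the opening and the grip force at its end, in the units of the state.
- r.state(): the state, without advancing time (a new reading comes with each control period).
- vision.snapshot(name): name is "scene" or "top" or "wrist"; returns the picture (480x640x3 uint8, blue, green, red); there is no depth.
- vision.get_calibration(name): a dict with "fx", "fy", "cx", "cy" (pixels), "world_from_camera" (4x4, takes a point from camera to world coordinates). Camera axes: x right, y down, z forward; pixel columns grow to the right and rows downward; lengths in m; the calibration is good to about 2 mm. A picture is of the moment at which its call begins: read the wrist's pose just before it. get_calibration takes no time and is no camera call; for the wrist camera it gives the pose at the moment of the call.
- r.hand_in(): hands the job in; it is judged then, once.
The state is a dict: "time": time; "q": joint angles; "qvel": joint speeds; "joint_efforts": joint torques, N m; "ee_pos": TCP position; "tcp_rot": TCP orientation; "ft_force": force on the tool from outside, world axes, zero at the start; "torque": the same for the moment, N m; "gripper_width": opening from 0.0 (shut) to 1.0 (fully open); "finger_force": force on a finger pad.
Only numpy, scipy, OpenCV 4.12 (cv2) and the standard library are available. Lean on these libraries where they do the work, as an engineer would, in place of code of your own. Each camera call takes 0.05 s, during which the arm holds its last target. There are 200 camera calls.

### The job

At the pottery stall, get the wrapping-twine tensioner ready for threading: first take the brass guide pin with the wooden head out of its dark storage block and stand it fully home and upright in the bore of the tensioner's light wooden block, and let go of it. Then push the blue roller on the sprung arm back past the ratchet click and about a centimetre further (its end stop is fine), and finish while still holding it pressed there with the gripper, so that the fingers and not the pawl take the spring. Leave the jar, the jug and the little barrel where they stand.

Things in the scene. Friction and masses are not known exactly. Their poses are not given: they have to be found in the camera images.
- bed: Plywood board of the tensioner, 200 (x) x 300 (y) x 12 mm thick, lying fixed on the table, turned by up to 0.3 rad. Origin: centre of its underside, on the table. Its +x points away from the robot, +y to the robot's left (at zero yaw). It carries the bore block near its +y end, the sprung arm, and the pawl.
- bore_mouth (a point): Centre of the mouth of the bore for the pin, at board (0, 115, 46) mm: a vertical blind round hole 19 mm wide with a 2 mm chamfer, 30 mm deep (its floor is 16 mm above the table), in a light wooden block 42 x 42 mm, 34 mm tall, on the board.
- pivot_top (a point): Top of the steel pivot post of the sprung arm, at board (-20, -105, 46) mm. The arm's vertical hinge axis passes through it. A spring always pushes the arm back: about 3 N at the roller at rest, 5.5 N at 0.3 rad, 8 N at 0.6 rad; 2 to 3 N more while the tooth lifts the pawl (0.1 to 0.25 rad).
- idler (a point): On the blue upright roller at the free end of the sprung arm: 28 mm diameter, 54 mm tall, does not spin. This point: centre of its lower end, 36 mm above the table (top at 90 mm), 140 mm from the hinge axis. It is carried by an aluminium bar 22 mm wide, its top 36 mm above the table. At rest the roller stands at board (-55, 31) mm (x, y).
- tension_arm (a joint): Angle of the sprung arm, rad: 0 at rest, against its stop; grows as the roller is pushed towards the board's +x (clockwise from above, about the pivot); end stop at 0.62. With value q the roller's axis is at pivot + 140 mm * (sin(q-0.25), cos(q-0.25)) in board x, y. The ratchet clicks at about 0.41; let go after that, the arm springs back only to about 0.40, where the pawl catches it.
- ratchet_pawl (a joint): Slide of the sprung brass pawl (34 x 6 x 12 mm, with a small knob) beside the arm's hub, m: 0 when in; the ratchet tooth lifts it up to about 0.004 (outwards, board +x) before the click, and it snaps back to 0 at the click.
- guide_pin: Loose guide pin, 92 mm long, about 80 g, standing upright in its storage block: brass shank 16 mm diameter with a slightly tapered foot, and above it, from 47 to 92 mm over the foot, a round light wooden head 24 mm in diameter with a green band. Origin: centre of the foot's end face; z up along the pin. It stands with the foot 5 mm above the table.
- pin_block: Dark wooden storage block, fixed, 50 x 50 x 30 mm, with an upright blind hole 20 mm wide and 25 mm deep in its middle that holds the pin. Origin: centre of its underside.
- clay_jar: Bystander: small round terracotta jar, 64 mm wide, 68 mm tall. Origin: centre of its underside.
- mini_barrel: Bystander: small dark wooden barrel standing on end, 65 mm wide, 72 mm tall. Origin: centre of its underside.
- clay_jug: Bystander: slim pale clay jug beyond the board, 54 mm wide, 82 mm tall. Origin: centre of its underside.
Not all that is in view belongs to the job. Of the things like the guide_pin, leave any that is orange, purple or red; of the rest the smaller one is meant.

How it is judged:
By the outcome, as a careful person would: the job done as asked, in the order asked, and still so for the second after the job is handed in, while the arm keeps its last pose, push and grip.
It also fails if it takes over 51 s, if anything falls off the work surface, if the arm or the gripper's body presses on something with over 40 N, if the wrist force passes 120 N, or if a joint passes its speed limit or range.

## Working session

There is one attempt and no reset: what is moved stays moved. The work goes in short steps, Python scripts to look and compute and a tool call to move; the robot and the scene stay as the last step left them, time stands still between calls to the robot, and variables do not carry over. Pictures are saved under pics/ and viewed, at most 10 in all, crops included, and the job is handed in when it is done.

Besides the shell and the picture viewer there is one more tool, called after "Request:" as name(argument=value, ...) on one line, values as JSON. step_arm: Moves the arm, as the interface text tells. Shift numbers are shares of 0.03 m and turn numbers shares of 6 degrees, none past 1 either way. Its arguments: {"type":"object","properties":{"steps":{"type":"array","items":{"type":"object","properties":{"tx":{"type":"number","minimum":-1,"maximum":1},"ty":{"type":"number","minimum":-1,"maximum":1},"tz":{"type":"number","minimum":-1,"maximum":1},"yaw":{"type":"number","minimum":-1,"maximum":1},"gripper":{"type":"number"}}}}},"required":["steps"]}

```bash
mkdir -p pics; python3 - <<'E'
from cell import r, vision
import cv2
for n in ("scene","top"):
    im=vision.snapshot(n); cv2.imwrite(f"pics/{n}0.png",im)
    c=vision.get_calibration(n); print(n,c)
s=r.state(); print(s["time"],s["ee_pos"],s["tcp_rot"],r.grip_point_offset)
E
```

```text
scene {'fx': 448.89213095085483, 'fy': 448.89213095085483, 'cx': 319.1440567628787, 'cy': 246.09067904742741, 'world_from_camera': array([[ 0.40894066,  0.53998247, -0.73565377,  1.19882874],
       [ 0.9123629 , -0.25872214,  0.31726455, -0.35409696],
       [-0.01901262, -0.80092558, -0.59846197,  0.58091011],
       [ 0.        ,  0.        ,  0.        ,  1.        ]])}
top {'fx': 440.76736022425666, 'fy': 440.76736022425666, 'cx': 324.1380093663838, 'cy': 230.97959381084587, 'world_from_camera': array([[ 0.02147833, -0.98702929,  0.15909704,  0.43947312],
       [-0.99960098, -0.02412112, -0.01469854, -0.06971506],
       [ 0.01834549, -0.15871786, -0.98715353,  0.94488821],
       [ 0.        ,  0.        ,  0.        ,  1.        ]])}
0.1 [ 0.25792538 -0.54104516  0.22190096] [ 9.75376112e-01  2.20546505e-01 -1.02714690e-04 -8.17238353e-04] 0.0187
```

View pics/top0.png

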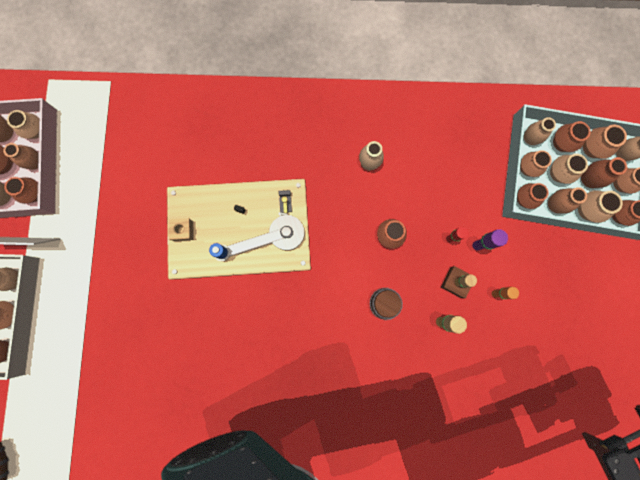

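View pics/scene0.png

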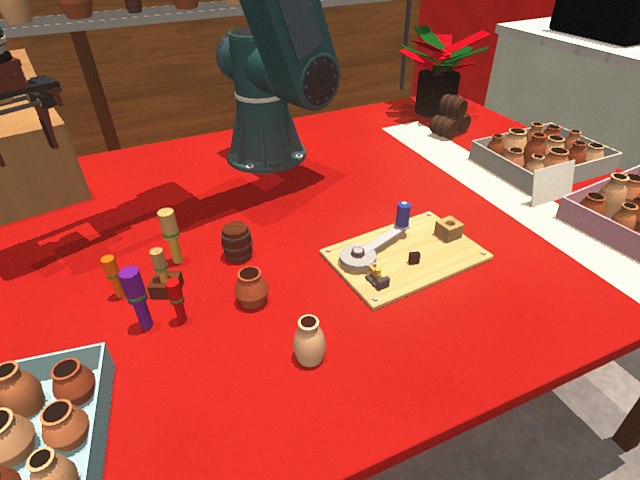

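Top view candidates: red (457,237), purple (490,240), orange (508,293), large plain pin (453,324), and a plain pin in the dark block (468,281). The pin in the block is the smaller plain one, so I choose it. I'll check it in a close crop and crop the board too.

```bash
python3 - <<'E'
import cv2,numpy as np
t=cv2.imread("pics/top0.png"); s=cv2.imread("pics/scene0.png")
a=cv2.resize(t[220:340,360:520],(800,600),interpolation=cv2.INTER_CUBIC)
b=cv2.resize(t[170:290,160:320],(800,600),interpolation=cv2.INTER_CUBIC)
cv2.imwrite("pics/pins.png",a);cv2.imwrite("pics/board.png",b)
E
```

```text
(no output)
```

View pics/pins.png

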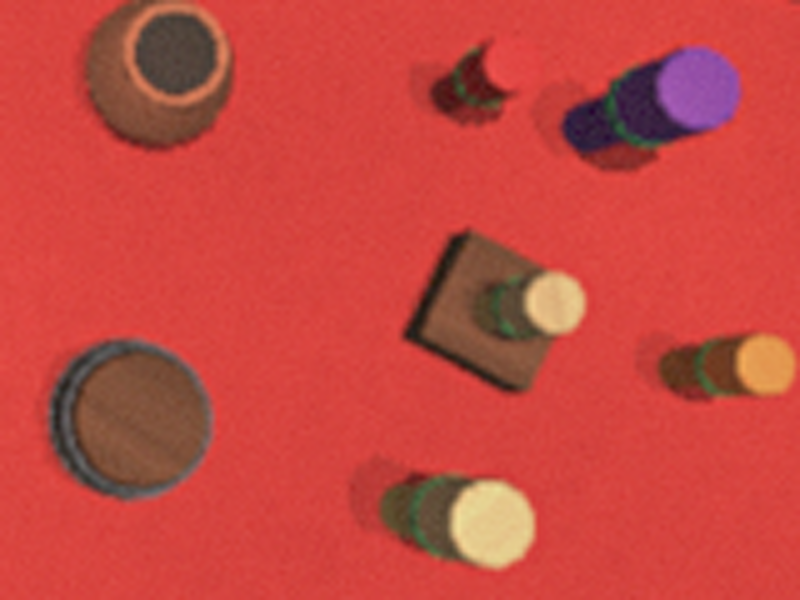

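View pics/board.png

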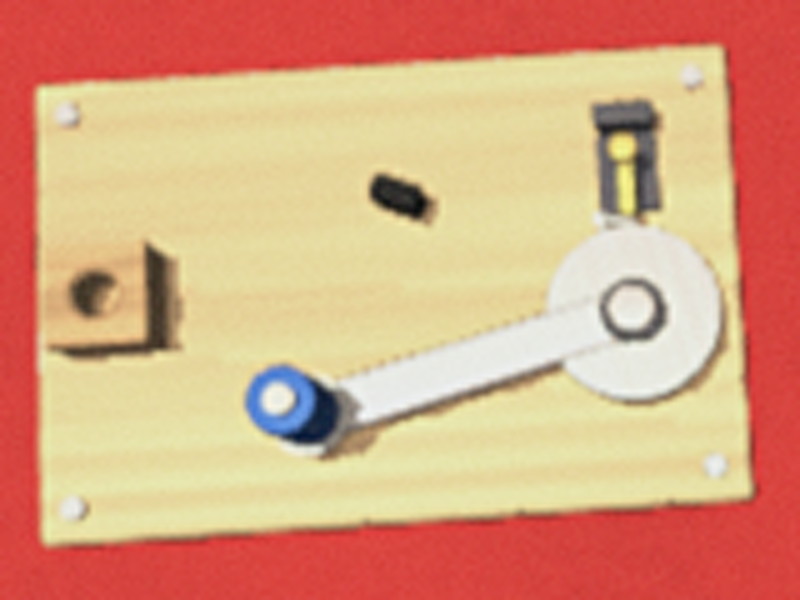

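The close crop shows the small plain-headed pin with a green band, standing in the dark block (head centre at 555,302), clearly smaller than the loose plain pin (492,524). On the board: bore at (97,294), roller top (279,398), pivot (633,310), plate corners (38,88), (722,45), (752,497), (43,545).

```bash
cat > h.py <<'E'
import numpy as np
from cell import r, vision
def ray(name,u,v,z,c=None):
    c=c or vision.get_calibration(name); T=c["world_from_camera"]
    d=T[:3,:3]@[(u-c["cx"])/c["fx"],(v-c["cy"])/c["fy"],1]
    return T[:3,3]+d*(z-T[2,3])/d[2]
def crop(u,v,x0,y0,k=5): return x0+(u+.5)/k-.5, y0+(v+.5)/k-.5
E
python3 - <<'E'
from h import *
from scipy.optimize import least_squares
P=lambda u,v,z:ray("top",*crop(u,v,360,220),z)[:2]
B=lambda u,v,z:ray("top",*crop(u,v,160,170),z)[:2]
print("pin",P(555,302,.097),"blk",[P(u,v,.03).round(4) for u,v in((470,232),(413,332),(520,392))])
print("big",P(492,524,.12),"orange",P(766,365,.1),"red",P(512,65,.08),"purp",P(698,88,.13))
print("jar",P(178,52,.068),"barrel",P(142,420,.072))
mod=np.array([(100,150),(100,-150),(-100,-150),(-100,150),(0,115),(-20,-105)])/1e3
obs=np.array([B(38,88,.012),B(722,45,.012),B(752,497,.012),B(43,545,.012),B(97,294,.046),B(633,310,.046)])
R=lambda a:np.array([[np.cos(a),-np.sin(a)],[np.sin(a),np.cos(a)]])
f=lambda p:(mod@R(p[2]).T+p[:2]-obs).ravel()
p=least_squares(f,[.5,.1,0]).x; print("board",p,f(p).round(4).reshape(-1,2))
w=lambda x,y:(R(p[2])@[x,y]+p[:2]).round(4)
print("bore",w(0,.115),"obs",obs[4],"roller obs",B(279,398,.09))
for q in(0,.41,.5,.55,.62):print(q,w(-.02+.14*np.sin(q-.25),-.105+.14*np.cos(q-.25)))
s=r.state();print(s["tcp_rot"])
from scipy.spatial.transform import Rotation as Q
print(Q.from_quat(s["tcp_rot"]).as_matrix().round(3),s["gripper_width"])
E
```

```text
pin [ 0.48740721 -0.36646654] blk [array([ 0.5195, -0.3551]), array([ 0.4775, -0.3303]), array([ 0.4539, -0.3742])]
big [ 0.40406328 -0.33247747] orange [ 0.46503615 -0.44591602] red [ 0.58231751 -0.35810506] purp [ 0.56700173 -0.41161214]
jar [ 0.58631605 -0.22640714] barrel [ 0.43911641 -0.21093165]
board [0.5925062  0.10139459 0.08994059] [[ 0.0012  0.0017]
 [ 0.001  -0.0019]
 [-0.0013 -0.0015]
 [-0.0014  0.0011]
 [-0.0002  0.0007]
 [ 0.0009 -0.0001]]
bore [0.5822 0.2159] obs [0.58242436 0.2152759 ] roller obs [0.53624282 0.12803298]
0 [0.5353 0.127 ]
0.41 [0.5918 0.1347]
0.5 [0.6043 0.1332]
0.55 [0.6112 0.1319]
0.62 [0.6207 0.1296]
[ 9.75376112e-01  2.20546505e-01 -1.02714690e-04 -8.17238353e-04]
[[ 0.903  0.43  -0.001]
 [ 0.43  -0.903  0.002]
 [ 0.    -0.002 -1.   ]] 1.0014224614872493
```

Request:
step_arm(steps=[{"tx": 0.9,"ty": 0.7,"gripper": 0.3},{"tx": 0.95,"ty": 0.73,"gripper": 0.3},{"tx": 0.95,"ty": 0.73,"gripper": 0.3},{"tx": 0.95,"ty": 0.73,"gripper": 0.3},{"tx": 0.95,"ty": 0.73,"gripper": 0.3}])

```text
invalid input
```

Request:
step_arm(steps=[{"tx": 0.95,"ty": 0.73,"gripper": 0.3},{"tx": 0.95,"ty": 0.73,"gripper": 0.3},{"tx": 0.9,"ty": 0.7,"gripper": 0.3},{"gripper": 0.3},{"gripper": 0.3}])

```text
invalid input
```

```bash
python3 - <<'E'
from h import *
import cv2
c=vision.get_calibration("wrist"); print(c, r.state()["ee_pos"]); im=vision.snapshot("wrist"); cv2.imwrite("pics/w1.png",im)
E
```

```text
{'fx': 373.0483861031835, 'fy': 373.0483861031835, 'cx': 321.09656309051445, 'cy': 232.747562247162, 'world_from_camera': array([[ 0.43067793, -0.87145718, -0.23468896,  0.32200325],
       [-0.90250462, -0.41626069, -0.11050994, -0.50984741],
       [-0.00138711,  0.25940207, -0.96576842,  0.38333138],
       [ 0.        ,  0.        ,  0.        ,  1.        ]])} [ 0.25792538 -0.54104516  0.22190096]
```

View pics/w1.png

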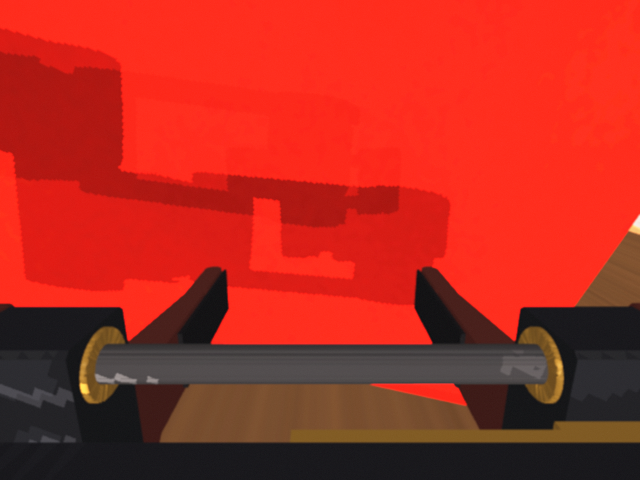

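The wrist view shows only cloth and the open fingers, because the move was refused. I'll retry with every field filled in.

Request:
step_arm(steps=[{"tx": 0.9,"ty": 0.7,"tz": 0,"yaw": 0,"gripper": 0.3},{"tx": 0.95,"ty": 0.73,"tz": 0,"yaw": 0,"gripper": 0.3},{"tx": 0.95,"ty": 0.73,"tz": 0,"yaw": 0,"gripper": 0.3},{"tx": 0.95,"ty": 0.73,"tz": 0,"yaw": 0,"gripper": 0.3},{"tx": 0.95,"ty": 0.73,"tz": 0,"yaw": 0,"gripper": 0.3}])

```text
time: 0.57
ee_pos: [0.4, -0.4317, 0.2224]
tcp_rot: [0.975, 0.22, -0.0, -0.0]
ft_force: [1.3, -0.5, -0.6]
gripper_width: 0.664
finger_force: 0.0
```

Request:
step_arm(steps=[{"tx": 0.95,"ty": 0.73,"tz": 0,"yaw": 0,"gripper": 0.3},{"tx": 0.95,"ty": 0.73,"tz": 0,"yaw": 0,"gripper": 0.3},{"tx": 0.95,"ty": 0.7,"tz": 0,"yaw": 0,"gripper": 0.3},{"tx": 0,"ty": 0,"tz": 0,"yaw": 0,"gripper": 0.3},{"tx": 0,"ty": 0,"tz": 0,"yaw": 0,"gripper": 0.3}])

```text
time: 0.98
ee_pos: [0.4857, -0.3668, 0.2222]
tcp_rot: [0.975, 0.222, -0.0, -0.0]
ft_force: [0.1, -0.7, -0.1]
gripper_width: 0.648
finger_force: 0.0
```

```bash
python3 - <<'E'
from h import *
import cv2
c=vision.get_calibration("wrist"); s=r.state(); im=vision.snapshot("wrist"); cv2.imwrite("pics/w2.png",im)
np.save("w2.npy",c); print(s["ee_pos"])
T=c["world_from_camera"]
for p in([.4874,-.3665,.097],[.4867,-.3647,.03]):
    q=T[:3,:3].T@(np.array(p)-T[:3,3]); print(c["fx"]*q[0]/q[2]+c["cx"],c["fy"]*q[1]/q[2]+c["cy"])
E
```

```text
[ 0.48570347 -0.36681144  0.22223798]
322.7262975875948 223.57435378681754
320.4614723744751 207.00402679631577
```

View pics/w2.png

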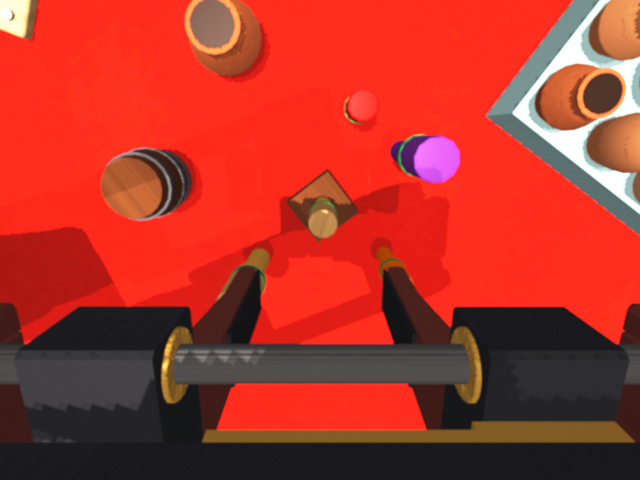

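The wrist view shows the pin head top at about (323,222), against a predicted (322.7,223.6), so the position agrees within about 1 mm. Fingers are clear of the neighbours. Descending.

Request:
step_arm(steps=[{"tx": 0.05,"ty": 0.03,"tz": -0.9,"yaw": 0,"gripper": 0.3},{"tx": 0,"ty": 0,"tz": -1,"yaw": 0,"gripper": 0.3},{"tx": 0,"ty": 0,"tz": -1,"yaw": 0,"gripper": 0.3},{"tx": 0,"ty": 0,"tz": -1,"yaw": 0,"gripper": 0.3},{"tx": 0,"ty": 0,"tz": -0.9,"yaw": 0,"gripper": 0.3}])

```text
time: 1.45
ee_pos: [0.4843, -0.3683, 0.077]
tcp_rot: [0.976, 0.22, -0.0, -0.0]
ft_force: [1.4, -0.7, 0.3]
gripper_width: 0.654
finger_force: 0.0
```

Request:
step_arm(steps=[{"tx": 0,"ty": 0,"tz": -0.5,"yaw": 0,"gripper": 0.3},{"tx": 0,"ty": 0,"tz": 0,"yaw": 0,"gripper": 0.3},{"tx": 0,"ty": 0,"tz": 0,"yaw": 0,"gripper": -1},{"tx": 0,"ty": 0,"tz": 0,"yaw": 0,"gripper": -1},{"tx": 0,"ty": 0,"tz": 0,"yaw": 0,"gripper": -1}])

```text
time: 1.87
ee_pos: [0.4867, -0.3687, 0.0653]
tcp_rot: [0.975, 0.22, 0.001, 0.001]
ft_force: [0.1, -0.2, 0.2]
gripper_width: 0.462
finger_force: 0.0
```

Request:
step_arm(steps=[{"tx": 0,"ty": 0,"tz": 0,"yaw": 0,"gripper": -1},{"tx": 0,"ty": 0,"tz": 0,"yaw": 0,"gripper": -1},{"tx": 0,"ty": 0,"tz": 0,"yaw": 0,"gripper": -1},{"tx": 0,"ty": 0,"tz": 0,"yaw": 0,"gripper": -1}])

```text
time: 2.2
ee_pos: [0.4867, -0.3677, 0.0646]
tcp_rot: [0.975, 0.221, 0.0, 0.001]
ft_force: [-1.2, 0.5, 6.9]
gripper_width: 0.265
finger_force: 30.0
```

Request:
step_arm(steps=[{"tx": 0,"ty": 0,"tz": 0.4,"yaw": 0,"gripper": -1},{"tx": 0,"ty": 0,"tz": 0.8,"yaw": 0,"gripper": -1},{"tx": 0,"ty": 0,"tz": 0.9,"yaw": 0,"gripper": -1},{"tx": 0,"ty": 0,"tz": 0.9,"yaw": 0,"gripper": -1},{"tx": 0,"ty": 0,"tz": 0.9,"yaw": 0,"gripper": -1}])

```text
time: 2.62
ee_pos: [0.4858, -0.3668, 0.1822]
tcp_rot: [0.975, 0.221, -0.0, -0.0]
ft_force: [-0.6, -1.1, -1.4]
gripper_width: 0.268
finger_force: 30.0
```

Request:
step_arm(steps=[{"tx": 0,"ty": 0.4,"tz": 0.2,"yaw": 0,"gripper": -1},{"tx": 0.15,"ty": 0.8,"tz": 0,"yaw": 0,"gripper": -1},{"tx": 0.15,"ty": 0.9,"tz": 0,"yaw": 0,"gripper": -1},{"tx": 0.15,"ty": 0.9,"tz": 0,"yaw": 0,"gripper": -1},{"tx": 0.15,"ty": 0.9,"tz": 0,"yaw": 0,"gripper": -1}])

```text
time: 3.03
ee_pos: [0.5033, -0.248, 0.186]
tcp_rot: [0.975, 0.22, -0.0, -0.001]
ft_force: [0.3, 0.2, -0.9]
gripper_width: 0.269
finger_force: 30.0
```

Request:
step_arm(steps=[{"tx": 0.15,"ty": 0.9,"tz": 0,"yaw": 0,"gripper": -1},{"tx": 0.15,"ty": 0.9,"tz": 0,"yaw": 0,"gripper": -1},{"tx": 0.15,"ty": 0.9,"tz": 0,"yaw": 0,"gripper": -1},{"tx": 0.15,"ty": 0.9,"tz": 0,"yaw": 0,"gripper": -1},{"tx": 0.15,"ty": 0.9,"tz": 0,"yaw": 0,"gripper": -1}])

```text
time: 3.45
ee_pos: [0.5255, -0.1129, 0.1859]
tcp_rot: [0.975, 0.221, -0.001, -0.001]
ft_force: [1.3, 0.6, -0.4]
gripper_width: 0.269
finger_force: 30.0
```

Request:
step_arm(steps=[{"tx": 0.15,"ty": 0.9,"tz": 0,"yaw": 0,"gripper": -1},{"tx": 0.15,"ty": 0.9,"tz": 0,"yaw": 0,"gripper": -1},{"tx": 0.15,"ty": 0.9,"tz": 0,"yaw": 0,"gripper": -1},{"tx": 0.15,"ty": 0.9,"tz": 0,"yaw": 0,"gripper": -1},{"tx": 0.15,"ty": 0.9,"tz": 0,"yaw": 0,"gripper": -1}])

```text
time: 3.87
ee_pos: [0.5478, 0.0218, 0.1859]
tcp_rot: [0.975, 0.221, -0.001, -0.0]
ft_force: [0.7, 0.5, -1.8]
gripper_width: 0.266
finger_force: 30.0
```

Request:
step_arm(steps=[{"tx": 0.15,"ty": 0.9,"tz": 0,"yaw": 0,"gripper": -1},{"tx": 0.15,"ty": 0.9,"tz": 0,"yaw": 0,"gripper": -1},{"tx": 0.15,"ty": 0.9,"tz": 0,"yaw": 0,"gripper": -1},{"tx": 0.15,"ty": 0.9,"tz": 0,"yaw": 0,"gripper": -1},{"tx": 0.15,"ty": 0.9,"tz": 0,"yaw": 0,"gripper": -1}])

```text
time: 4.28
ee_pos: [0.5702, 0.1566, 0.1858]
tcp_rot: [0.975, 0.221, -0.001, -0.0]
ft_force: [0.7, -0.0, -1.0]
gripper_width: 0.272
finger_force: 30.0
```

Request:
step_arm(steps=[{"tx": 0.15,"ty": 0.9,"tz": 0,"yaw": 0,"gripper": -1},{"tx": 0.15,"ty": 0.8,"tz": 0,"yaw": 0,"gripper": -1},{"tx": 0,"ty": 0.1,"tz": -0.5,"yaw": 0,"gripper": -1},{"tx": 0,"ty": 0,"tz": -0.5,"yaw": 0,"gripper": -1},{"tx": 0,"ty": 0,"tz": 0,"yaw": 0,"gripper": -1}])

```text
time: 4.7
ee_pos: [0.5771, 0.2093, 0.1532]
tcp_rot: [0.975, 0.221, -0.003, -0.0]
ft_force: [-1.7, 0.0, -1.9]
gripper_width: 0.27
finger_force: 30.0
```

```bash
python3 - <<'E'
from h import *
import cv2
s=r.state(); print(s["ee_pos"],s["ft_force"])
o=[]
for n,(x,y,z) in (("wrist",(.582,.216,.07)),("scene",(.582,.216,.08))):
    c=vision.get_calibration(n); T=c["world_from_camera"]; im=vision.snapshot(n)
    q=T[:3,:3].T@(np.array([x,y,z])-T[:3,3]); u,v=c["fx"]*q[0]/q[2]+c["cx"],c["fy"]*q[1]/q[2]+c["cy"]
    w=(100,150) if n=="wrist" else (50,75); x0=int(min(max(u-w[0],0),640-2*w[0]));y0=int(min(max(v-w[1],0),480-2*w[1]))
    print(n,x0,y0); o.append(cv2.resize(im[y0:y0+2*w[1],x0:x0+2*w[0]],(400,600),interpolation=cv2.INTER_CUBIC))
    cv2.imwrite(f"pics/{n}3.png",im)
    np.save(n+"3.npy",c)
cv2.imwrite("pics/c3.png",np.hstack(o))
E
```

```text
[0.57712225 0.20926978 0.153152  ] [-1.71767294  0.03358653 -1.85486234]
wrist 216 79
scene 402 132
```

View pics/c3.png

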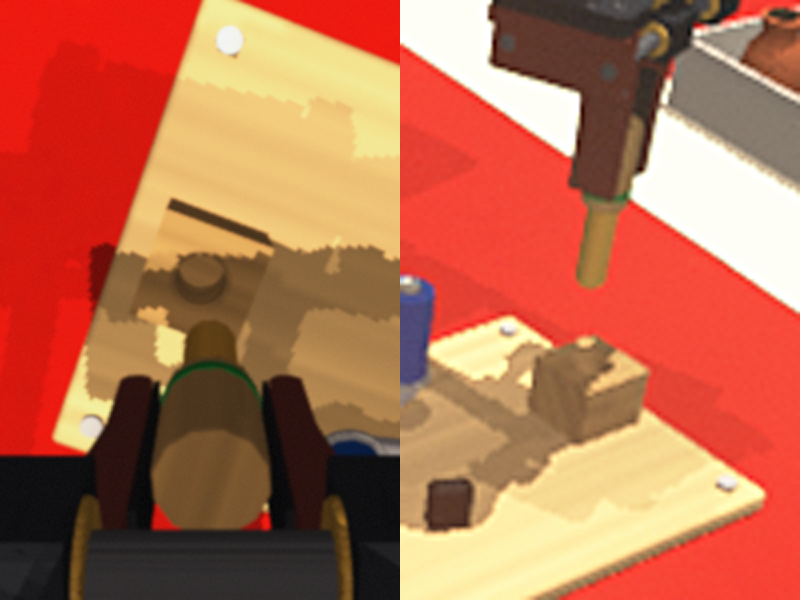

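The wrist crop shows the bore mouth at (200,277) and the pin's shank end, with its far edge at about (210,320). The scene crop shows the foot at about (592,282), hanging upright.

```bash
python3 - <<'E'
from h import *
W=np.load("wrist3.npy",allow_pickle=True).item();S=np.load("scene3.npy",allow_pickle=True).item()
k=lambda u,v:crop(u,v,216,79,2); m=lambda u,v:crop(u-400,v,402,132,4)
print("bore wrist",ray(0,*k(200,277),.046,W))
e=ray(0,*k(210,320),.0935,W); print("foot edge",e,"centre",e[:2]-.0075*np.array([.903,.43]))
print("lateral edges at band-ish rows", [ray(0,*k(u,360),.0935,W) for u in (184,237)])
a=[ray(0,*m(u,276),.0935,S) for u in(578,608)]; print("foot scene (L,R at foot)",a,np.mean(a,0))
a=[ray(0,*m(u,210),.140,S) for u in(582,614)]; print("shank top scene",np.mean(a,0))
# bore in scene: mouth visible ~ (588,343)
print("bore scene",ray(0,*m(588,343),.046,S))
E
```

```text
bore wrist [0.58422552 0.21811871 0.046     ]
foot edge [0.58353496 0.21358031 0.0935    ] centre [0.57676246 0.21035531]
lateral edges at band-ish rows [array([0.56826332, 0.21528265, 0.0935    ]), array([0.57543185, 0.20034   , 0.0935    ])]
foot scene (L,R at foot) [array([0.56973567, 0.20682367, 0.0935    ]), array([0.57648485, 0.22068826, 0.0935    ])] [0.57311026 0.21375596 0.0935    ]
shank top scene [0.58238295 0.20093659 0.14      ]
bore scene [0.56759545 0.22365863 0.046     ]
```

Request:
step_arm(steps=[{"tx": 0.22,"ty": 0.24,"tz": -0.4,"yaw": 0,"gripper": -1},{"tx": 0,"ty": 0,"tz": -0.5,"yaw": 0,"gripper": -1},{"tx": 0,"ty": 0,"tz": -0.3,"yaw": 0,"gripper": -1},{"tx": 0,"ty": 0,"tz": 0,"yaw": 0,"gripper": -1},{"tx": 0,"ty": 0,"tz": 0,"yaw": 0,"gripper": -1}])

```text
time: 5.22
ee_pos: [0.587, 0.2157, 0.1201]
tcp_rot: [0.975, 0.22, -0.001, -0.0]
ft_force: [0.1, 0.2, -1.0]
gripper_width: 0.268
finger_force: 30.0
```

```bash
python3 - <<'E'
from h import *
import cv2
s=r.state(); print(s["ee_pos"],s["ft_force"])
o=[]
for n,x0,y0,w,h in (("wrist",260,140,120,120),("scene",410,170,80,120)):
    c=vision.get_calibration(n); im=vision.snapshot(n)
    o.append(cv2.resize(im[y0:y0+h,x0:x0+w],(w*4,h*4) if 1 else 0,interpolation=cv2.INTER_CUBIC))
    cv2.imwrite(f"pics/{n}4.png",im); np.save(n+"4.npy",c)
cv2.imwrite("pics/c4.png",np.hstack(o))
E
```

```text
[0.58696249 0.21570847 0.12013202] [ 0.07268537  0.17233089 -1.02033398]
```

View pics/c4.png

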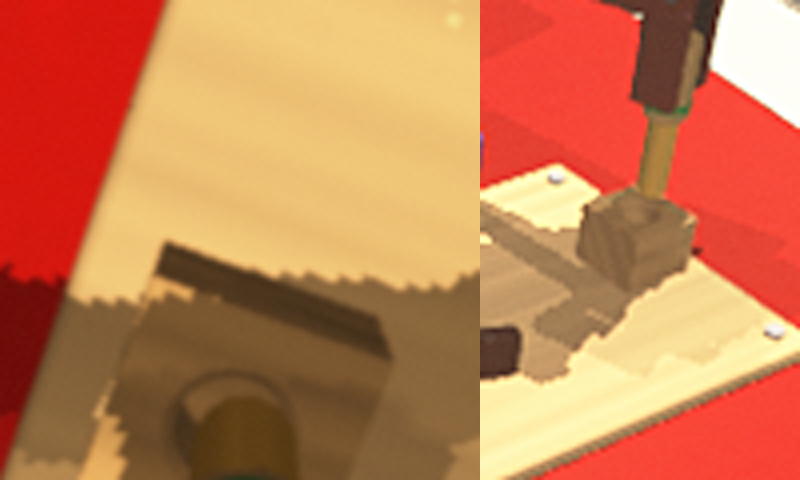

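The wrist crop shows the bore rim spanning columns 168–298 with its top at row 370. The shank foot spans columns 193–298 with its top at row 397, so it sits a little to the right.

```bash
python3 - <<'E'
from h import *
W=np.load("wrist4.npy",allow_pickle=True).item()
k=lambda u,v:crop(u,v,260,140,4)
ex=np.array([.43,-.903]); ey=np.array([.903,.43])
for zf in(.0575,.0605):
    b=ray(0,*k(233,370),.046,W)[:2]-.0115*ey
    f=ray(0,*k(245,397),zf,W)[:2]-.0075*ey
    print(b,f,b-f,"right",(b-f)@ex,"up",(b-f)@ey)
print([np.linalg.norm(ray(0,*k(168,420),.046,W)-ray(0,*k(298,420),.046,W)),np.linalg.norm(ray(0,*k(193,440),.06,W)-ray(0,*k(298,440),.06,W))])
from scipy.spatial.transform import Rotation as Q
Z=Q.from_quat(r.state()["tcp_rot"]).as_matrix();print(Z.round(4))
print(W["world_from_camera"].round(4))
E
```

```text
[0.58278034 0.21696654] [0.58608492 0.21635909] [-0.00330458  0.00060745] right -0.001969494380469756 up -0.0027228347527634283
[0.58278034 0.21696654] [0.58686543 0.2167286 ] [-0.0040851   0.00023794] right -0.0019714488287848443 up -0.0035865318177669267
[np.float64(0.021431969686498256), np.float64(0.01634077490608402)]
[[ 9.028e-01  4.300e-01  8.000e-04]
 [ 4.300e-01 -9.028e-01  3.000e-04]
 [ 9.000e-04  1.000e-04 -1.000e+00]]
[[ 4.303e-01 -8.714e-01 -2.355e-01  6.511e-01]
 [-9.027e-01 -4.155e-01 -1.121e-01  2.472e-01]
 [-2.000e-04  2.608e-01 -9.654e-01  2.814e-01]
 [ 0.000e+00  0.000e+00  0.000e+00  1.000e+00]]
```

Request:
step_arm(steps=[{"tx": -0.12,"ty": 0.03,"tz": 0,"yaw": 0,"gripper": -1},{"tx": 0,"ty": 0,"tz": 0,"yaw": 0,"gripper": -1},{"tx": 0,"ty": 0,"tz": -0.3,"yaw": 0,"gripper": -1},{"tx": 0,"ty": 0,"tz": -0.2,"yaw": 0,"gripper": -1},{"tx": 0,"ty": 0,"tz": -0.1,"yaw": 0,"gripper": -1}])

```text
time: 5.73
ee_pos: [0.5829, 0.2166, 0.1014]
tcp_rot: [0.975, 0.221, -0.001, -0.0]
ft_force: [0.8, -0.4, -1.4]
gripper_width: 0.27
finger_force: 30.0
```

No resistance, so I'm continuing down.

Request:
step_arm(steps=[{"tx": 0,"ty": 0,"tz": -0.2,"yaw": 0,"gripper": -1},{"tx": 0,"ty": 0,"tz": -0.2,"yaw": 0,"gripper": -1},{"tx": 0,"ty": 0,"tz": -0.1,"yaw": 0,"gripper": -1}])

```text
time: 5.98
ee_pos: [0.5831, 0.2167, 0.0864]
tcp_rot: [0.975, 0.221, -0.001, -0.0]
ft_force: [-0.7, -0.7, -2.3]
gripper_width: 0.269
finger_force: 30.0
```

Request:
step_arm(steps=[{"tx": 0,"ty": 0,"tz": -0.2,"yaw": 0,"gripper": -1},{"tx": 0,"ty": 0,"tz": -0.1,"yaw": 0,"gripper": -1},{"tx": 0,"ty": 0,"tz": 0,"yaw": 0,"gripper": -1}])

```text
time: 6.23
ee_pos: [0.5831, 0.2167, 0.0777]
tcp_rot: [0.975, 0.221, -0.001, -0.0]
ft_force: [-0.6, -0.1, -0.8]
gripper_width: 0.269
finger_force: 30.0
```

Request:
step_arm(steps=[{"tx": 0,"ty": 0,"tz": -0.06,"yaw": 0,"gripper": -1},{"tx": 0,"ty": 0,"tz": -0.04,"yaw": 0,"gripper": -1},{"tx": 0,"ty": 0,"tz": 0,"yaw": 0,"gripper": -1}])

```text
time: 6.48
ee_pos: [0.5836, 0.2168, 0.0757]
tcp_rot: [0.975, 0.221, -0.0, -0.0]
ft_force: [-1.2, -0.9, -0.8]
gripper_width: 0.269
finger_force: 30.0
```

Request:
step_arm(steps=[{"tx": 0,"ty": 0,"tz": -0.04,"yaw": 0,"gripper": -1},{"tx": 0,"ty": 0,"tz": 0,"yaw": 0,"gripper": -1},{"tx": 0,"ty": 0,"tz": 0,"yaw": 0,"gripper": 0.3},{"tx": 0,"ty": 0,"tz": 0,"yaw": 0,"gripper": 0.3},{"tx": 0,"ty": 0,"tz": 0,"yaw": 0,"gripper": 0.3}])

```text
time: 6.9
ee_pos: [0.584, 0.2169, 0.0746]
tcp_rot: [0.975, 0.221, 0.0, -0.0]
ft_force: [-1.0, -0.5, -0.3]
gripper_width: 0.454
finger_force: 0.0
```

Request:
step_arm(steps=[{"tx": 0,"ty": 0,"tz": 0,"yaw": 0,"gripper": 0.3},{"tx": 0,"ty": 0,"tz": 0,"yaw": 0,"gripper": 0.3},{"tx": 0,"ty": 0,"tz": 0.5,"yaw": 0,"gripper": 0.3},{"tx": 0,"ty": 0,"tz": 0.9,"yaw": 0,"gripper": 0.3},{"tx": 0,"ty": 0,"tz": 0.9,"yaw": 0,"gripper": 0.3}])

```text
time: 7.32
ee_pos: [0.5826, 0.2165, 0.143]
tcp_rot: [0.975, 0.221, -0.002, -0.0]
ft_force: [1.3, -0.3, 0.0]
gripper_width: 0.651
finger_force: 0.0
```

Request:
step_arm(steps=[{"tx": -0.5,"ty": -0.5,"tz": 0.5,"yaw": 1,"gripper": 0.3},{"tx": -0.5,"ty": -0.7,"tz": 0,"yaw": 1,"gripper": 0.3},{"tx": -0.5,"ty": -0.7,"tz": 0,"yaw": 1,"gripper": 0.3},{"tx": -0.2,"ty": -0.7,"tz": 0,"yaw": 1,"gripper": 0.3},{"tx": 0,"ty": -0.4,"tz": 0,"yaw": 1,"gripper": 0.3}])

```text
time: 7.73
ee_pos: [0.5304, 0.1252, 0.1584]
tcp_rot: [0.884, 0.468, -0.001, -0.0]
ft_force: [-0.3, 0.2, -0.4]
gripper_width: 0.648
finger_force: 0.0
```

```bash
python3 - <<'E'
from h import *
import cv2
s=r.state(); print(s["time"],s["ee_pos"],s["q"])
o=[]
for n,x0,y0,w,h in (("top",160,170,160,120),("scene",380,150,120,120)):
    im=vision.snapshot(n); cv2.imwrite(f"pics/{n}5.png",im); c=im[y0:y0+h,x0:x0+w]
    o.append(cv2.resize(c,None,fx=2.8,fy=4 if 0 else 2.8,interpolation=cv2.INTER_CUBIC))
cv2.imwrite("pics/c5.png",np.hstack(o))
E
```

```text
7.7333 [0.5304401  0.12519693 0.15839811] [ 1.05375837e-01  3.49980504e-01  1.70402078e+00 -5.61264268e-04
  1.08941267e+00  7.02862921e-01]
```

View pics/c5.png

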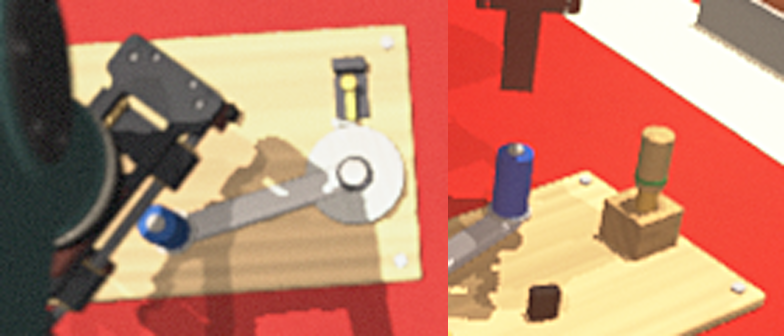

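The pin stands upright and seated in the bore, released. The roller top is clear and sits between the fingers in plan. Next I turn the fingers to line up with the arm's arc and descend around the roller.

Request:
step_arm(steps=[{"tx": 0.1,"ty": 0.05,"tz": 0,"yaw": 1,"gripper": 0.3},{"tx": 0,"ty": 0,"tz": 0,"yaw": 1,"gripper": 0.3},{"tx": 0,"ty": 0,"tz": 0,"yaw": 1,"gripper": 0.3},{"tx": 0,"ty": 0,"tz": 0,"yaw": 1,"gripper": 0.3},{"tx": 0,"ty": 0,"tz": 0,"yaw": 1,"gripper": 0.3}])

```text
time: 8.25
ee_pos: [0.5362, 0.1293, 0.1583]
tcp_rot: [0.734, 0.679, 0.0, -0.0]
ft_force: [-0.3, 0.6, -0.1]
gripper_width: 0.648
finger_force: 0.0
```

Request:
step_arm(steps=[{"tx": 0,"ty": 0,"tz": 0,"yaw": 1,"gripper": 0.3},{"tx": 0,"ty": 0,"tz": 0,"yaw": 1,"gripper": 0.3},{"tx": 0,"ty": 0,"tz": 0,"yaw": 1,"gripper": 0.3},{"tx": 0,"ty": 0,"tz": 0,"yaw": 1,"gripper": 0.3},{"tx": 0,"ty": 0,"tz": 0,"yaw": 0,"gripper": 0.3}])

```text
time: 8.67
ee_pos: [0.536, 0.1293, 0.1583]
tcp_rot: [0.577, 0.817, 0.0, -0.0]
ft_force: [-0.2, -0.1, 0.1]
gripper_width: 0.652
finger_force: 0.0
```

Request:
step_arm(steps=[{"tx": 0,"ty": -0.05,"tz": -0.8,"yaw": 0,"gripper": 0.3},{"tx": 0,"ty": 0,"tz": -0.9,"yaw": 0,"gripper": 0.3},{"tx": 0,"ty": 0,"tz": -0.9,"yaw": 0,"gripper": 0.3},{"tx": 0,"ty": 0,"tz": -0.9,"yaw": 0,"gripper": 0.3},{"tx": 0,"ty": 0,"tz": 0,"yaw": 0,"gripper": 0.3}])

```text
time: 9.08
ee_pos: [0.5323, 0.127, 0.0491]
tcp_rot: [0.579, 0.815, -0.003, -0.003]
ft_force: [-0.5, 0.4, -0.2]
gripper_width: 0.648
finger_force: 0.0
```

Request:
step_arm(steps=[{"tx": 0,"ty": 0,"tz": 0,"yaw": 0,"gripper": -1},{"tx": 0,"ty": 0,"tz": 0,"yaw": 0,"gripper": -1},{"tx": 0,"ty": 0,"tz": 0,"yaw": 0,"gripper": -1},{"tx": 0,"ty": 0,"tz": 0,"yaw": 0,"gripper": -1},{"tx": 0,"ty": 0,"tz": 0,"yaw": 0,"gripper": -1}])

```text
time: 9.5
ee_pos: [0.5364, 0.1269, 0.0548]
tcp_rot: [0.577, 0.816, 0.001, 0.001]
ft_force: [-3.8, -0.4, 4.3]
gripper_width: 0.32
finger_force: 30.1
```

Request:
step_arm(steps=[{"tx": 0.31,"ty": 0.1,"tz": 0,"yaw": -0.67,"gripper": -1},{"tx": 0.32,"ty": 0.08,"tz": 0,"yaw": -0.67,"gripper": -1},{"tx": 0.32,"ty": 0.05,"tz": 0,"yaw": -0.67,"gripper": -1},{"tx": 0.33,"ty": 0.03,"tz": 0,"yaw": -0.67,"gripper": -1},{"tx": 0,"ty": 0,"tz": 0,"yaw": 0,"gripper": -1}])

```text
time: 9.92
ee_pos: [0.5752, 0.1346, 0.0547]
tcp_rot: [0.687, 0.727, 0.0, 0.0]
ft_force: [-4.9, -0.9, 11.1]
gripper_width: 0.308
finger_force: 30.0
```

Request:
step_arm(steps=[{"tx": 0.33,"ty": 0.01,"tz": 0,"yaw": -0.67,"gripper": -1},{"tx": 0.33,"ty": -0.02,"tz": 0,"yaw": -0.67,"gripper": -1},{"tx": 0.33,"ty": -0.04,"tz": 0,"yaw": -0.67,"gripper": -1},{"tx": 0.32,"ty": -0.06,"tz": 0,"yaw": -0.67,"gripper": -1},{"tx": 0,"ty": 0,"tz": 0,"yaw": 0,"gripper": -1}])

```text
time: 10.33
ee_pos: [0.6131, 0.1313, 0.0546]
tcp_rot: [0.782, 0.624, -0.0, -0.001]
ft_force: [-7.0, 1.2, 14.1]
gripper_width: 0.313
finger_force: 30.0
```

Request:
step_arm(steps=[{"tx": 0,"ty": 0,"tz": 0,"yaw": 0,"gripper": -1},{"tx": 0,"ty": 0,"tz": 0,"yaw": 0,"gripper": -1},{"tx": 0,"ty": 0,"tz": 0,"yaw": 0,"gripper": -1}])

```text
time: 10.58
ee_pos: [0.6117, 0.1316, 0.0547]
tcp_rot: [0.78, 0.625, -0.001, -0.001]
ft_force: [-5.9, 1.4, 9.1]
gripper_width: 0.315
finger_force: 30.0
```

```bash
python3 - <<'E'
from h import *
import cv2
s=r.state(); print(s["time"],s["ee_pos"],s["ft_force"],s["finger_force"],s["gripper_width"])
o=[]
for n,x0,y0,w,h in (("top",160,170,160,120),("scene",340,150,120,120)):
    im=vision.snapshot(n); cv2.imwrite(f"pics/{n}6.png",im); c=im[y0:y0+h,x0:x0+w]
    o.append(cv2.resize(c,None,fx=2.8,fy=2.8,interpolation=cv2.INTER_CUBIC))
cv2.imwrite("pics/c6.png",np.hstack(o))
E
```

```text
10.5833 [0.61166874 0.13155918 0.05470773] [-5.90456184  1.43202002  9.10241855] 30.007035434246063 0.3148487749830768
```

View pics/c6.png

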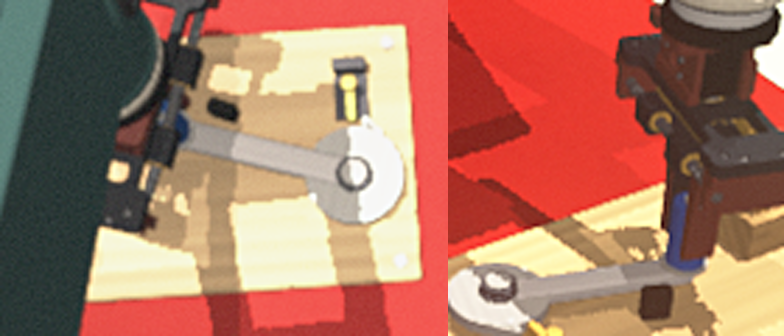

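The arm has swung to about q = 0.55, well past the click. The roller is held between the fingers at 30 N, and the spring load shows in the wrist force. The pin wasn't touched by this move (over 45 mm of clearance). Handing in.

```bash
python3 -c "
from cell import r
print(r.hand_in())"
```

```text
the job is handed in; nothing more can be done
None
```

The job is handed in: the guide pin stands upright and released in the bore, and the blue roller is held by the fingers at about 0.55 rad, about 2 cm past the click and short of the end stop; the pin was last seen in place before the roller push, since the gripper hid it afterwards.

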